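Bring a brass plate to its marks on a watchmaker's marking slide

TASK

Set up the brass plate for marking out: first crank the leaning handwheel until the index line on the slide's table stands exactly opposite the tip of the fixed pointer (not the round oil cup). Then, without lifting it off the table, slide the plate away from the robot until its far edge lies on the long scribed line, square to it, let go of everything, and leave the other bench things where they are.

Things in the scene. Friction and masses are not known exactly. Their poses are not given: they have to be found in the camera images.
- stage: The marking slide, fixed to the bench, 360 mm long in y. Origin on the bench; x points away from the robot, y along the slide to the left, z up; turned up to 0.2 rad. A grey bed carries a square aluminium table, moved along y by the wheel. At its right end a grey gear head (70 x 70 x 60 mm high, centre x 30, y -100 mm) bears the handwheel. A ledge 50 mm high runs along the far side.
- wheel (a joint): Angle of the handwheel, rad, 0 at the start; grows counter-clockwise as seen looking down on the wheel's face. Each +1 rad moves the table 8 mm along the stage's +y (50 mm a turn). Turning takes about 0.1 N m; it has no catch and stays where it is left. Range -6.25 to 6.25 (50 mm of table travel either side of the start).
- wheel_center (a point): Centre of the handwheel: a plain round knurled steel disc, 54 mm in diameter, 16 mm thick, no crank handle, 106 mm above the bench, at x 30, y -143 mm of the stage. Its z is the axis, out of its face, up and to the right (stage -y), 35 degrees (0.61 rad) from vertical; x, y turn with it. The rim is free all round; behind it are 20 mm of 16 mm shaft, then a 42 mm collar.
- index_line (a point): Outer end of the short index line (15 mm long, 1.6 mm wide), in the middle of the far edge of the table's top face. Axes as the stage's (x away from the robot, y along the travel). The table is 110 mm in x, 100 mm in y, its top 75 mm above the bench; this point is 55 mm from its centre.
- scribed_line (a point): Middle of the long scribed line on the table's top face; the line runs along y, 92 mm long, 1.2 mm wide, 28 mm beyond the table's centre. Axes are those of the stage; x is square to the line, away from the robot. There is no stop at the line.
- pointer_tip (a point): Tip of the fixed pointer: a steel block 12 x 12 x 24 mm on the far ledge with a cone pointing at the table; tip 71 mm above the bench, 3 mm from the table's far edge. It stands 22 to 32 mm left or right of the index line's start. When they meet, it and index_line have the same y in the stage's axes.
- oil_cup: Round-headed steel oil cup, 14 mm in diameter, 25 mm high, fixed on the far ledge on the other side of the index line from the pointer. Plays no part. Origin at its foot.
- plate: The loose brass plate, 36 mm (its x) by 60 mm (its y) by 8 mm thick, 0.1 to 0.2 kg, lying flat on the table, on the robot's side of the scribed line, turned by up to 0.12 rad. Origin at the centre of its underside; x points to its far edge.
- plate_edge (a point): Middle of the plate's far long edge, at its underside, 18 mm from the plate's origin along its x. It starts 15 to 25 mm short of the scribed line.
- loupe: Black eye loupe, a cone 34 mm in diameter, 30 mm high. Loose bystander; origin at the centre of its underside.
- clear_pot: Clear plastic pot, 38 mm in diameter, 26 mm high. Loose bystander; origin at the centre of its underside.
- blower: Dark rubber dust blower, a 64 mm ball with a 75 mm long nozzle. Loose bystander; origin at the centre of its underside.
- dome: Clear dust dome on a blue tray, 116 mm in diameter, 87 mm high. Loose bystander; origin at the centre of its underside.
- barrel_tin: Flat tin with five steel barrels, 90 mm in diameter, 21 mm high. Loose bystander; origin at the centre of its underside.
- pin_vise: Brass pin vise lying behind the slide, 90 mm long, 11 mm thick. Loose bystander; origin at the centre of its underside.
- holder: Aluminium movement holder, 66 x 50 mm, 24 mm high. Loose bystander; origin at the centre of its underside.
Mind the look-alikes: they are no part of the job. Of the things like the plate, leave any that is turquoise; of the rest the smaller one is meant.

How it is judged (in metres and radians):
On the way, in this order (a step that is already met when the one before it is completed fails the run):
1. the index line stands opposite the pointer's tip, within 2 mm, and the wheel is still (y of pointer_tip in the frame of index_line between -0.002 and 0.002 m and velocity of joint wheel between -0.1 and 0.1 rad/s), for 0.3 s.
2. the plate's far edge lies on the scribed line, within 2 mm and square to it (x of plate_edge in the frame of scribed_line between -0.002 and 0.002 m and y of plate_edge in the frame of scribed_line between -0.03 and 0.03 m and angle between the x axis of plate and the x axis of scribed_line, either way round below 0.06 rad and z of plate in the frame of scribed_line below 0.003 m and angle between plate's own z axis and vertical below 0.05 rad and linear speed of plate below 0.01 m/s), for 0.2 s.
At the end, for the whole second after the job is handed in: Index line within 2 mm of the pointer's tip along the travel, wheel still; the middle of the plate's far edge within 2 mm of the scribed line and 30 mm of its middle, square to it within 0.06 rad, flat on the table and at rest (all of step 1 and all of step 2); the robot touches nothing.
It fails at once if a bystander is moved more than 30 mm (distance of any of loupe, clear_pot, blower, dome, barrel_tin, pin_vise, holder from where it was at the start of the episode above 0.03 m).
It fails at once if the plate is lifted more than 8 mm off the table (z of plate in the frame of scribed_line above 0.008 m).
It also fails if it takes over 70 s, if anything falls off the work surface, if the arm or the gripper's body presses on something with over 40 N, if the wrist force passes 120 N, or if a joint passes its speed limit or range.

ROBOT

A 7-joint arm with a two-finger parallel gripper is mounted at the origin on the work surface. World frame = base frame: x ahead of the robot, y to its left, z up, the work surface at z = 0. Lengths are in m, angles in degrees, forces in N, time in s.
With the tool pointing down it reaches from about 0.425 to 0.925 m from the base axis. Payload 6.8 kg.
Tool frame: the origin (TCP) lies midway between the tips of the shut fingers; the grasp point (between the pads) lies 19 mm behind it; z points along the fingers, y is the direction in which the jaws open and shut (so a half turn about z gives the same grasp; the last joint's range is limited). The gripper opens to 88 mm and grips with 3 to 60 N. Pads are 20 mm wide; open, the fingers measure 115 mm over their backs; the gripper's body (75 mm by 178 mm) begins 61 mm behind the grasp point.
Start: joints at [-75.522, 27.33, 1.283, 89.118, -0.659, 63.558, -4.761], TCP at [0.238, 0.632, 0.223] pointing down, gripper open.
Joint ranges: [-169.35, 169.35], [-19.33, 120.38], [-80.79, 83.38], [13.8, 139.57], [-78.32, 258.32], [9.67, 109.79], [-169.56, 169.56]. Speed limits (degrees/s): [136.94, 136.94, 180, 180, 180, 180, 180].

INTERFACE

Orientations are given as a 3x3 rotation matrix whose columns are the frame's x, y, z axes.
In Python, from station import env gives the robot as it stands.
- The arm moves only by the shell command python3 -m jog 'ROWS' [FORCE]. ROWS is JSON, a list of rows, each an object of numbers: "claw": the opening, from -1 (shut) to 1 (fully open); "tx", "ty", "tz": the shift along the tool's x, y, z in m; "rx", "ry", "rz": the turn, a rotation vector about the tool's x, y, z in units of 6 degrees (1.0 is 6 degrees). In form: [{"claw": .., "tx": .., "ty": .., "tz": .., "rx": .., "ry": .., "rz": ..}, ...]. A call has 1 to 20 rows; each row is the pose to reach, as a shift and turn from the pose commanded when the call began, along the tool's axes at that moment; what a row does not reach only later rows make up. A row lasts 1/10 s, in which the tool goes at most 50 mm and 8.59 degrees, less where a joint would pass 70% of its speed; a pose out of reach is approached as far as the arm can. A call with a gripper value outside its range is refused whole. The fingers move at their own pace and stop on an object; FORCE is the grip in N (left out, the last holds). Time passes only in rows, so rows that repeat a pose let the fingers close. It gives the time, the measured TCP pose, the force and the opening at its end, in the units of the state.
- env.get_obs(): the state, without advancing time (a new reading comes with each control period).
- env.camera(name): name is "side" or "top"; returns the picture (480x640x3 uint8, red, green, blue); there is no depth.
- env.camera_params(name): a dict with "fx", "fy", "cx", "cy" (pixels), "position" and "orientation" of the camera in the world. Camera axes: x right, y down, z forward; pixel columns grow to the right and rows downward; lengths in m; the calibration is good to about 2 mm. A picture is of the moment at which its call begins. camera_params takes no time and is no camera call.
- env.close_job(): hands the job in, once; it reports no verdict.
The state is a dict: "time": time; "joint_pos": joint angles; "qd": joint speeds; "joint_torque": joint torques, N m; "eef_pos": TCP position; "eef_rot": TCP orientation; "ft_force": force on the tool from outside, world axes, zero at the start; "wrist_torque": the same for the moment, N m; "gripper_width": finger opening in m.
Only numpy, scipy, OpenCV 4.12 (cv2) and the standard library are available. Lean on these libraries where they do the work, as an engineer would, in place of code of your own. Each camera call takes 0.05 s, during which the arm holds its last target. There are 200 camera calls.

## Working session

There is one attempt and no reset: what is moved stays moved. The work goes in short steps, Python scripts to look and compute and a shell command to move; the robot and the scene stay as the last step left them, time stands still between calls to the robot, and variables do not carry over. Pictures are saved under pics/ and viewed, about 8 in all and at most 12, crops included, and the job is handed in when it is done.

```bash
mkdir -p pics; ls; python3 - <<'E'
from station import env
import cv2,numpy as np
np.set_printoptions(precision=4,suppress=True)
o=env.get_obs()
for k,v in o.items(): print(k,v)
for n in("top","side"):
    im=env.camera(n); cv2.imwrite(f"pics/{n}0.png",im[...,::-1]); print(n,env.camera_params(n))
E
```

```text
pics
time 0.0
joint_pos [-75.5194  27.3743   1.281   89.1758  -0.6606  63.5589  -4.7591]
qd [-0.0229 -0.0171  0.0726  0.0763 -0.0667  0.0517  0.0261]
joint_torque [  0.0012 -58.2869   1.535  -27.2595  -0.0544   0.0171   0.0002]
eef_pos [0.2381 0.631  0.2217]
eef_rot [[-0.9356  0.353  -0.0005]
 [ 0.353   0.9356 -0.0017]
 [-0.0001 -0.0018 -1.    ]]
ft_force [-0.4301  0.6486 -0.1295]
wrist_torque [-0.0316 -0.0242  0.0745]
gripper_width 0.08789443111194224
top {'fx': 456.6721337064147, 'fy': 456.6721337064147, 'cx': 328.52512857336285, 'cy': 235.05955728046703, 'position': array([0.4967, 0.0065, 1.3163]), 'orientation': array([[ 0.0254, -0.9966,  0.0785],
       [-0.9997, -0.0252,  0.0034],
       [-0.0015, -0.0786, -0.9969]])}
side {'fx': 600.8670007068424, 'fy': 600.8670007068424, 'cx': 328.0047237388888, 'cy': 235.91856648958137, 'position': array([-0.0212, -0.6282,  1.0236]), 'orientation': array([[ 0.7158, -0.4906,  0.4968],
       [-0.698 , -0.5232,  0.489 ],
       [ 0.02  , -0.6968, -0.717 ]])}
```

View pics/top0.png

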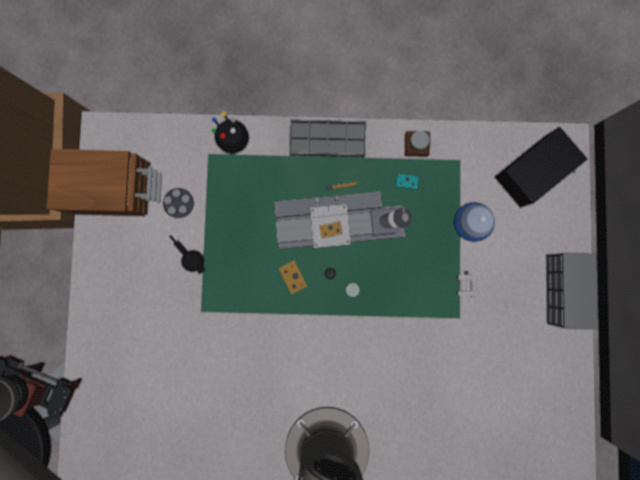

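View pics/side0.png

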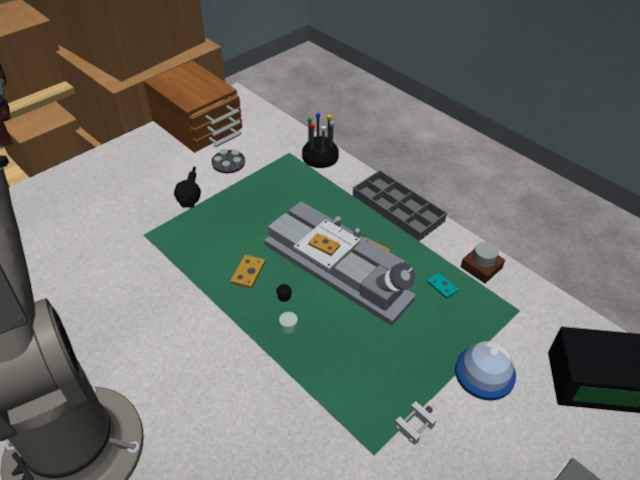

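The table is at top (330,226), with the plate on it at (331,229). The handwheel is at (400,217), with two small things on the ledge beyond the table. The decoys are the larger brass plate at (292,277) and the turquoise one at (407,181). Next I'll zoom in.

```bash
python3 - <<'E'
import cv2,numpy as np
a=cv2.imread('pics/top0.png')[180:255,268:418]; b=cv2.imread('pics/side0.png')[195:320,260:420]
a=cv2.resize(a,None,fx=5,fy=5,interpolation=cv2.INTER_CUBIC)
cv2.imwrite('pics/c0.png',a)
cv2.imwrite('pics/c1.png',cv2.resize(b,None,fx=4.7,fy=4.7,interpolation=cv2.INTER_CUBIC))
E
```

```text
(no output)
```

View pics/c0.png

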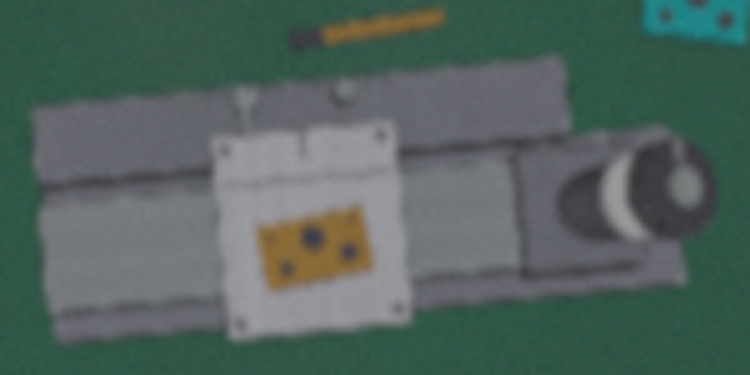

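View pics/c1.png

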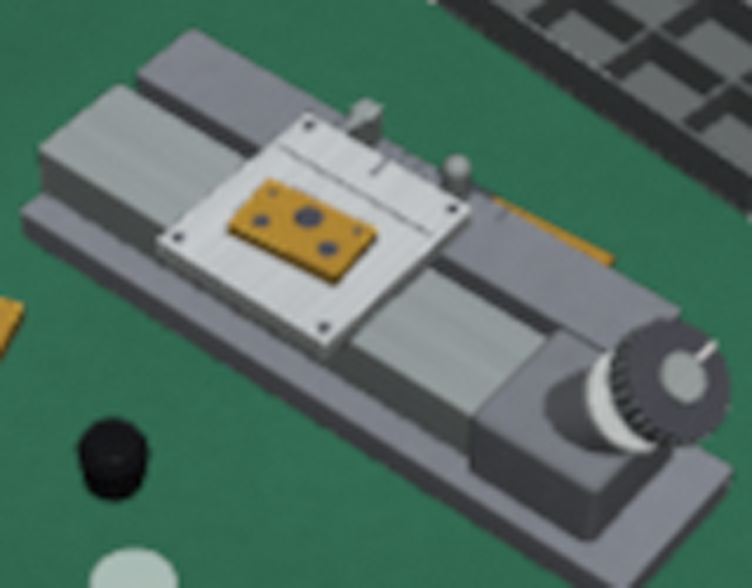

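The pointer, with its cone, is left of the index line (crop (247,105) against (303,140)). The oil cup is on the right. So the table must go +y by about 30 mm, which means turning the wheel positive. Next I'll measure the stage.

```bash
cat > h.py <<'E'
import numpy as np,cv2
np.set_printoptions(precision=4,suppress=True)
from station import env
P={n:env.camera_params(n) for n in("top","side")}
def ray(n,uv):
    p=P[n]; return p['position'],p['orientation']@np.array([(uv[0]-p['cx'])/p['fx'],(uv[1]-p['cy'])/p['fy'],1.])
def plane(n,uv,z):
    o,d=ray(n,uv); return o+d*(z-o[2])/d[2]
def proj(n,X):
    p=P[n]; c=p['orientation'].T@(np.asarray(X)-p['position']); return np.array([p['fx']*c[0]/c[2]+p['cx'],p['fy']*c[1]/c[2]+p['cy']])
def tri(ut,us):
    (a,d),(b,e)=ray('top',ut),ray('side',us); s=np.linalg.lstsq(np.c_[d,-e],b-a,rcond=None)[0]
    A,B=a+s[0]*d,b+s[1]*e; return (A+B)/2,np.linalg.norm(A-B)
def rectify(im,n,z,c,yaw,w=.07,mm=.25):
    # view of plane z; image right = stage -y, up = stage +x ; centre c
    ex=np.array([np.cos(yaw),np.sin(yaw),0]);ey=np.array([-ex[1],ex[0],0]);C=np.array([c[0],c[1],z])
    N=int(2*w*1000/mm); q=[(0,0),(N,0),(N,N),(0,N)]
    src=np.float32([proj(n,C+ex*(w-v*mm/1000)+ey*(w-u*mm/1000)) for u,v in q])
    return cv2.warpPerspective(im,cv2.getPerspectiveTransform(src,np.float32(q)),(N,N),flags=cv2.INTER_CUBIC)
def blob(im,n,lo,hi,near):
    h=cv2.cvtColor(im,cv2.COLOR_RGB2HSV); m=cv2.inRange(h,lo,hi); m=cv2.morphologyEx(m,cv2.MORPH_CLOSE,np.ones((7,7)))
    cs=cv2.findContours(m,cv2.RETR_EXTERNAL,cv2.CHAIN_APPROX_NONE)[0]
    cs=[c for c in cs if cv2.contourArea(c)>100]
    return min(cs,key=lambda c:np.linalg.norm(c.mean((0,1))-near)) if cs else None
E
python3 - <<'E'
from h import *
for n,near in(("top",(330,226)),("side",(325,245))):
    im=cv2.imread(f'pics/{n}0.png')[...,::-1].copy()
    # table: bright & unsaturated, with plate closed in
    h=cv2.cvtColor(im,cv2.COLOR_RGB2HSV)
    print(n,'table hsv',h[near[1]-14 if n=='top' else 245,near[0]+8 if n=='top' else 350],'bed',h[230,290] if n=='top' else h[265,350])
    c=blob(im,n,(0,0,160 if n=='top' else 165),(180,40,255),near)
    X=np.float32([plane(n,p[0],.075)[:2] for p in c])*1000
    (cx,cy),(w,hh),a=cv2.minAreaRect(X); print('table',cx,cy,w,hh,a)
    c=blob(im,n,(12,120,80),(28,255,255),near)
    X=np.float32([plane(n,p[0],.083)[:2] for p in c])*1000
    print('plate',cv2.minAreaRect(X))
for n,uv in(("top",(268+683/5,180+188/5)),("side",(260+685/4.7,195+377/4.7))): print('wheelface',uv)
print(tri((268+683/5,180+188/5),(260+685/4.7,195+377/4.7)))
print('tip',plane('top',(268+248/5,180+128/5),.071),'idx',plane('top',(268+301/5,180+129/5),.075))
E
```

```text
top table hsv [120   8 155] bed [100  12 123]Traceback (most recent call last):
  File "<stdin>", line 8, in <module>
TypeError: 'NoneType' object is not iterable
```

```bash
python3 - <<'E'
from h import *
for n,near,t in(("top",(330,226),141),("side",(325,245),0)):
    im=cv2.imread(f'pics/{n}0.png')[...,::-1].copy()
    h=cv2.cvtColor(im,cv2.COLOR_RGB2HSV)
    if n=='side': print('table',h[255,345],'bed',h[268,350]); t=(int(h[255,345,2])+int(h[268,350,2]))//2
    for c in [blob(im,n,(0,0,t),(180,40,255),near)]:
        X=np.float32([plane(n,p[0],.075)[:2] for p in c])*1000
        print('table',cv2.minAreaRect(X))
    c=blob(im,n,(10,120,60),(30,255,255),near)
    X=np.float32([plane(n,p[0],.083)[:2] for p in c])*1000
    print('plate',cv2.minAreaRect(X))
print('wheelface',tri((268+683/5,180+188/5),(260+685/4.7,195+377/4.7)))
print('tip',plane('top',(268+248/5,180+128/5),.071),'idx',plane('top',(268+301/5,180+129/5),.075))
E
```

```text
table ((621.154052734375, 7.8535003662109375), (106.25404357910156, 98.89511108398438), 6.946248531341553)
plate ((609.5634765625, 5.889867782592773), (29.658544540405273, 53.2351188659668), 13.598760604858398)
table [75  6 84] bed [ 90  12 151]
table ((587.1683349609375, -9.31500244140625), (1228.79150390625, 1399.0224609375), 0.06101759150624275)
plate ((607.987548828125, 3.2420883178710938), (38.296817779541016, 60.51307678222656), 12.32115364074707)
wheelface (array([ 0.6442, -0.1909,  0.1141]), np.float64(0.003871831364231893))
tip [0.6752 0.0429 0.071 ] idx [0.6748 0.0137 0.075 ]
```

```bash
python3 - <<'E'
from h import *
out=[]
for n in("top","side"):
    im=cv2.imread(f'pics/{n}0.png')
    out.append(rectify(im,n,.075,(.621,.008),np.radians(6.9),.07,.35))
cv2.imwrite('pics/r0.png',np.hstack(out))
E
```

```text
(no output)
```

View pics/r0.png

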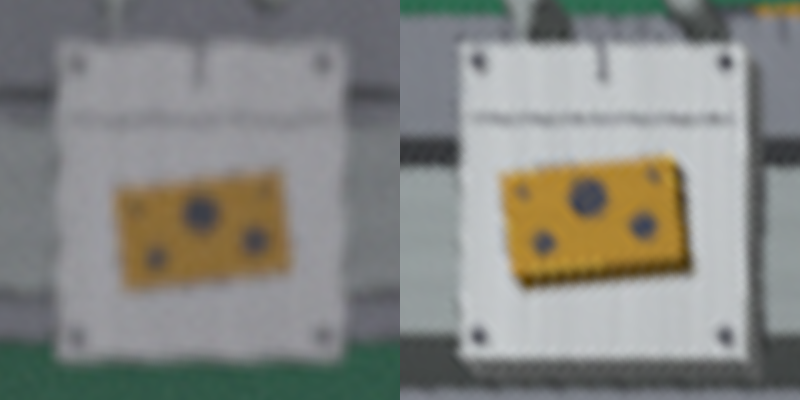

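Rectified, the table centre is (0.621, 0.007) with yaw 6.9°, and the two views agree within about 1 mm. The index line is at px 199 and the tip at px 115, so 29.4 mm apart, which is about +3.68 rad (211°). The wheel centre triangulates to z 0.1076, against 0.106 given. Next I'll go above the wheel.

```bash
cat >> h.py <<'E'
from scipy.spatial.transform import Rotation as Ro
YAW=np.radians(6.9); ex=np.array([np.cos(YAW),np.sin(YAW),0]); ey=np.array([-ex[1],ex[0],0]); ez=np.array([0,0,1.])
AX=-np.sin(.61)*ey+np.cos(.61)*ez; WC=np.array([.6436,-.1863,.1065])
def Rz(z,y,turn=0):
    R=np.c_[np.cross(y,z),y,z]; return R@Ro.from_euler('z',turn,degrees=True).as_matrix()
def goto(p,R):
    o=env.get_obs(); R0=o['eef_rot']
    print('t',np.round(R0.T@(p-o['eef_pos']),4),'r',np.round(Ro.from_matrix(R0.T@R).as_rotvec(degrees=True)/6,3))
E
python3 - <<'E'
from h import *
goto(WC+AX*.13+ez*.03,Rz(-AX,ex))
E
```

```text
t [-0.7023 -0.6877 -0.0201] r [-3.182  5.239 10.064]
```

```bash
python3 -m jog '[{"tz":-0.05},{"tz":-0.1},{"tx":-0.35,"ty":-0.34,"tz":-0.12,"rx":-1.6,"ry":2.6,"rz":5.0},{"tx":-0.35,"ty":-0.34,"tz":-0.12,"rx":-1.6,"ry":2.6,"rz":5.0},{"tx":-0.35,"ty":-0.34,"tz":-0.12,"rx":-1.6,"ry":2.6,"rz":5.0},{"tx":-0.35,"ty":-0.34,"tz":-0.12,"rx":-1.6,"ry":2.6,"rz":5.0},{"tx":-0.35,"ty":-0.34,"tz":-0.12,"rx":-1.6,"ry":2.6,"rz":5.0},{"tx":-0.35,"ty":-0.34,"tz":-0.12,"rx":-1.6,"ry":2.6,"rz":5.0},{"tx":-0.35,"ty":-0.34,"tz":-0.12,"rx":-1.6,"ry":2.6,"rz":5.0},{"tx":-0.70,"ty":-0.69,"tz":-0.12,"rx":-3.18,"ry":5.24,"rz":10.06},{"tx":-0.70,"ty":-0.69,"tz":-0.12,"rx":-3.18,"ry":5.24,"rz":10.06},{"tx":-0.70,"ty":-0.69,"tz":-0.12,"rx":-3.18,"ry":5.24,"rz":10.06},{"tx":-0.70,"ty":-0.69,"tz":-0.12,"rx":-3.18,"ry":5.24,"rz":10.06},{"tx":-0.70,"ty":-0.69,"tz":-0.12,"rx":-3.18,"ry":5.24,"rz":10.06},{"tx":-0.70,"ty":-0.69,"tz":-0.12,"rx":-3.18,"ry":5.24,"rz":10.06},{"tx":-0.70,"ty":-0.69,"tz":-0.12,"rx":-3.18,"ry":5.24,"rz":10.06},{"tx":-0.70,"ty":-0.69,"tz":-0.12,"rx":-3.18,"ry":5.24,"rz":10.06},{"tx":-0.70,"ty":-0.69,"tz":-0.12,"rx":-3.18,"ry":5.24,"rz":10.06},{"tx":-0.70,"ty":-0.69,"tz":-0.12,"rx":-3.18,"ry":5.24,"rz":10.06},{"tx":-0.70,"ty":-0.69,"tz":-0.12,"rx":-3.18,"ry":5.24,"rz":10.06}]'
python3 - <<'E'
from h import *
o=env.get_obs();print(o['time'],o['joint_pos'],o['qd']);print(o['eef_rot'])
goto(WC+AX*.13,Rz(-AX,ex)); goto(WC+AX*.08,Rz(-AX,ex,100))
E
```

```text
0.1 [-75.5223  27.3695   1.2818  89.1688  -0.6571  63.5571  -4.7599] [-0.0472 -0.0947 -0.1326 -0.2334 -0.0392  0.0325  0.037 ]
[[-0.9356  0.353  -0.0004]
 [ 0.353   0.9356 -0.0015]
 [-0.0002 -0.0015 -1.    ]]
t [-0.7023 -0.6876  0.0099] r [-3.182  5.239 10.064]
t [-0.6891 -0.6622  0.0509] r [ 2.658  7.838 25.917]validation failed for argument at $[0]...
```

Every row needs all of its keys.

```bash
python3 -m jog '[{"claw":1,"tx":0,"ty":0,"tz":-0.1,"rx":0,"ry":0,"rz":0},{"claw":1,"tx":0,"ty":0,"tz":-0.1,"rx":0,"ry":0,"rz":0},{"claw":1,"tx":-0.35,"ty":-0.34,"tz":-0.12,"rx":-1.6,"ry":2.6,"rz":5},{"claw":1,"tx":-0.35,"ty":-0.34,"tz":-0.12,"rx":-1.6,"ry":2.6,"rz":5},{"claw":1,"tx":-0.35,"ty":-0.34,"tz":-0.12,"rx":-1.6,"ry":2.6,"rz":5},{"claw":1,"tx":-0.35,"ty":-0.34,"tz":-0.12,"rx":-1.6,"ry":2.6,"rz":5},{"claw":1,"tx":-0.35,"ty":-0.34,"tz":-0.12,"rx":-1.6,"ry":2.6,"rz":5},{"claw":1,"tx":-0.35,"ty":-0.34,"tz":-0.12,"rx":-1.6,"ry":2.6,"rz":5},{"claw":1,"tx":-0.35,"ty":-0.34,"tz":-0.12,"rx":-1.6,"ry":2.6,"rz":5},{"claw":1,"tx":-0.35,"ty":-0.34,"tz":-0.12,"rx":-1.6,"ry":2.6,"rz":5},{"claw":1,"tx":-0.7,"ty":-0.69,"tz":-0.12,"rx":-3.18,"ry":5.24,"rz":10.06},{"claw":1,"tx":-0.7,"ty":-0.69,"tz":-0.12,"rx":-3.18,"ry":5.24,"rz":10.06},{"claw":1,"tx":-0.7,"ty":-0.69,"tz":-0.12,"rx":-3.18,"ry":5.24,"rz":10.06},{"claw":1,"tx":-0.7,"ty":-0.69,"tz":-0.12,"rx":-3.18,"ry":5.24,"rz":10.06},{"claw":1,"tx":-0.7,"ty":-0.69,"tz":-0.12,"rx":-3.18,"ry":5.24,"rz":10.06},{"claw":1,"tx":-0.7,"ty":-0.69,"tz":-0.12,"rx":-3.18,"ry":5.24,"rz":10.06},{"claw":1,"tx":-0.7,"ty":-0.69,"tz":-0.12,"rx":-3.18,"ry":5.24,"rz":10.06},{"claw":1,"tx":-0.7,"ty":-0.69,"tz":-0.12,"rx":-3.18,"ry":5.24,"rz":10.06},{"claw":1,"tx":-0.7,"ty":-0.69,"tz":-0.12,"rx":-3.18,"ry":5.24,"rz":10.06},{"claw":1,"tx":-0.7,"ty":-0.69,"tz":-0.12,"rx":-3.18,"ry":5.24,"rz":10.06}]'
python3 - <<'E'
from h import *
o=env.get_obs();print(o['time'],o['joint_pos'],o['qd']);print(o['eef_rot'])
goto(WC+AX*.13,Rz(-AX,ex)); goto(WC+AX*.08,Rz(-AX,ex,100))
E
```

```text
time: 2.1
eef_pos: [0.6157, -0.1868, 0.3415]
eef_rot: [[-0.099, 0.993, -0.07], [0.812, 0.121, 0.57], [0.575, -0.0, -0.818]]
ft_force: [1.5, 0.9, 0.4]
gripper_width: 0.0878
2.1 [  3.3003  36.0834  38.4831  76.1577 -44.98   102.1819  49.4481] [ 46.9512  44.1397  -1.7675 -68.3163 -11.5179  36.9705  13.9611]
[[-0.099   0.9926 -0.0699]
 [ 0.8124  0.1212  0.5704]
 [ 0.5747 -0.0003 -0.8184]]
t [-0.1371  0.0277  0.0606] r [-0.008 -0.021  0.007]
t [-0.1372  0.0277  0.1106] r [-0.024 -0.008 16.674]
```

```bash
python3 -m jog '[{"claw":1,"tx":-0.09,"ty":0.028,"tz":0,"rx":0,"ry":0,"rz":0},{"claw":1,"tx":-0.137,"ty":0.028,"tz":0.06,"rx":0,"ry":0,"rz":0},{"claw":1,"tx":-0.137,"ty":0.028,"tz":0.06,"rx":0,"ry":0,"rz":0},{"claw":1,"tx":-0.137,"ty":0.028,"tz":0.06,"rx":0,"ry":0,"rz":0},{"claw":1,"tx":-0.137,"ty":0.028,"tz":0.06,"rx":0,"ry":0,"rz":0},{"claw":1,"tx":-0.137,"ty":0.028,"tz":0.06,"rx":0,"ry":0,"rz":0},{"claw":1,"tx":-0.137,"ty":0.028,"tz":0.06,"rx":0,"ry":0,"rz":0}]'
python3 - <<'E'
from h import *
o=env.get_obs();print(o['time'],o['joint_pos'],o['qd'])
goto(WC+AX*.08,Rz(-AX,ex))
im=env.camera('top');cv2.imwrite('pics/top1.png',im[...,::-1]);im2=env.camera('side');cv2.imwrite('pics/side1.png',im2[...,::-1])
a=cv2.resize(im[170:270,330:480],None,fx=2.6,fy=2.6,interpolation=2);b=cv2.resize(im2[200:320,330:480],None,fx=2.6,fy=2.6,interpolation=2)
b=b[:a.shape[0]] if 0 else b
cv2.imwrite('pics/w1.png',np.hstack([cv2.copyMakeBorder(a,0,b.shape[0]-a.shape[0],0,0,0),b])[...,::-1])
E
```

```text
time: 2.8
eef_pos: [0.6533, -0.2588, 0.2177]
eef_rot: [[-0.102, 0.993, -0.066], [0.814, 0.122, 0.568], [0.572, 0.004, -0.82]]
ft_force: [0.6, -0.8, 0.4]
gripper_width: 0.0876
2.8 [ 10.3947  48.2816  36.1963  71.2472 -48.1131  97.9988  56.5693] [-0.0569 -0.1135 -0.0551  0.2294 -0.0028 -0.3641  0.1717]
t [-0.0037 -0.0011  0.053 ] r [0.025 0.007 0.037]
```

View pics/w1.png

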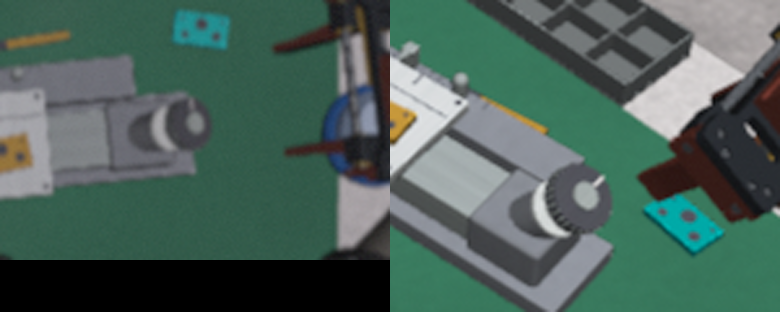

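```bash
python3 - <<'E'
from h import *
o=env.get_obs()
F=WC+AX*.008
for n,(x0,y0) in(("top",(330,170)),("side",(330,200))):
    ring=[ (proj(n,F+.027*(np.cos(t)*ex+np.sin(t)*np.cross(AX,ex)))-(x0,y0))*2.6 for t in np.linspace(0,2*np.pi,40)]
    ring=np.array(ring); print(n,'face',(proj(n,F)-(x0,y0))*2.6,'ring bbox',ring.min(0),ring.max(0))
    p,y=o['eef_pos'],o['eef_rot'][:,1]
    print(' tips',[(proj(n,p+s*.044*y)-(x0,y0))*2.6 for s in(-1,1)])
E
```

```text
top face [195.068  122.6266] ring bbox [175.5406  96.4703] [214.0986 148.8379]
 tips [array([291.8996, 148.5862]), array([281.0843,  55.3176])]
side face [194.0887 196.7897] ring bbox [164.5324 162.8556] [223.1178 231.172 ]
 tips [array([259.2184, 184.2856]), array([324.7124, 112.3222])]
```

```bash
python3 -m jog '[{"claw":1,"tx":-0.004,"ty":-0.001,"tz":0.01,"rx":0,"ry":0,"rz":1.4},{"claw":1,"tx":-0.004,"ty":-0.001,"tz":0.01,"rx":0,"ry":0,"rz":2.8},{"claw":1,"tx":-0.004,"ty":-0.001,"tz":0.02,"rx":0,"ry":0,"rz":5},{"claw":1,"tx":-0.004,"ty":-0.001,"tz":0.03,"rx":0,"ry":0,"rz":8},{"claw":1,"tx":-0.004,"ty":-0.001,"tz":0.03,"rx":0,"ry":0,"rz":12.5},{"claw":1,"tx":-0.004,"ty":-0.001,"tz":0.03,"rx":0,"ry":0,"rz":12.5},{"claw":1,"tx":-0.004,"ty":-0.001,"tz":0.03,"rx":0,"ry":0,"rz":12.5},{"claw":1,"tx":-0.004,"ty":-0.001,"tz":0.03,"rx":0,"ry":0,"rz":12.5},{"claw":1,"tx":-0.004,"ty":-0.001,"tz":0.03,"rx":0,"ry":0,"rz":12.5},{"claw":1,"tx":-0.004,"ty":-0.001,"tz":0.03,"rx":0,"ry":0,"rz":12.5},{"claw":1,"tx":-0.004,"ty":-0.001,"tz":0.03,"rx":0,"ry":0,"rz":12.5},{"claw":1,"tx":-0.004,"ty":-0.001,"tz":0.03,"rx":0,"ry":0,"rz":12.5}]'
python3 - <<'E'
from h import *
o=env.get_obs();print(o['time'],o['joint_pos'],o['qd'])
goto(WC-AX*.011,Rz(-AX,ex,75))
E
```

```text
time: 4.1
eef_pos: [0.6499, -0.2453, 0.1882]
eef_rot: [[0.932, 0.355, -0.068], [0.329, -0.753, 0.57], [0.151, -0.554, -0.819]]
ft_force: [0.5, -0.2, -0.0]
gripper_width: 0.0878
4.1 [  2.9132  53.8629  50.2952  74.9372 -57.3625 101.1541 -11.3562] [ 0.2587  0.1885 -0.0141  0.0305 -0.1472 -0.103  -0.5623]
t [ 0.0011 -0.0014  0.1119] r [-0.01  -0.011  0.035]
```

```bash
python3 -m jog '[{"claw":1,"tx":0.001,"ty":-0.001,"tz":0.01,"rx":0,"ry":0,"rz":17},{"claw":1,"tx":0.001,"ty":-0.001,"tz":0.02,"rx":0,"ry":0,"rz":17},{"claw":1,"tx":0.001,"ty":-0.001,"tz":0.02,"rx":0,"ry":0,"rz":17},{"claw":1,"tx":0.001,"ty":-0.001,"tz":0.02,"rx":0,"ry":0,"rz":17},{"claw":1,"tx":0.001,"ty":-0.001,"tz":0.02,"rx":0,"ry":0,"rz":17},{"claw":1,"tx":0.001,"ty":-0.001,"tz":0.02,"rx":0,"ry":0,"rz":17},{"claw":1,"tx":0.001,"ty":-0.001,"tz":0.02,"rx":0,"ry":0,"rz":17},{"claw":1,"tx":0.001,"ty":-0.001,"tz":0.02,"rx":0,"ry":0,"rz":17},{"claw":1,"tx":0.001,"ty":-0.001,"tz":0.02,"rx":0,"ry":0,"rz":17},{"claw":1,"tx":0.001,"ty":-0.001,"tz":0.02,"rx":0,"ry":0,"rz":17},{"claw":1,"tx":0.001,"ty":-0.001,"tz":0.02,"rx":0,"ry":0,"rz":17},{"claw":1,"tx":0.001,"ty":-0.001,"tz":0.02,"rx":0,"ry":0,"rz":17},{"claw":1,"tx":0.001,"ty":-0.001,"tz":0.02,"rx":0,"ry":0,"rz":17},{"claw":1,"tx":0.001,"ty":-0.001,"tz":0.02,"rx":0,"ry":0,"rz":17},{"claw":1,"tx":0.001,"ty":-0.001,"tz":0.02,"rx":0,"ry":0,"rz":17},{"claw":1,"tx":0.001,"ty":-0.001,"tz":0.02,"rx":0,"ry":0,"rz":17}]'
python3 - <<'E'
from h import *
o=env.get_obs();print(o['time'],o['joint_pos'],o['qd'])
goto(WC-AX*.011,Rz(-AX,ex,177))
E
```

```text
time: 5.7
eef_pos: [0.6489, -0.233, 0.1719]
eef_rot: [[0.153, -0.986, -0.069], [-0.805, -0.164, 0.57], [-0.573, -0.032, -0.819]]
ft_force: [0.9, -0.7, -0.1]
gripper_width: 0.0879
5.7 [  -2.9085   60.9433   63.7108   77.2992  -66.7909  107.1606 -107.7169] [-0.0439  0.0843  0.1125 -0.0162 -0.1372 -0.03   -0.5357]
t [-0.0008 -0.0003  0.0915] r [-0.005  0.015  0.025]
```

```bash
python3 -m jog '[{"claw":1,"tx":-0.001,"ty":0,"tz":0.02,"rx":0,"ry":0,"rz":0},{"claw":1,"tx":-0.001,"ty":0,"tz":0.04,"rx":0,"ry":0,"rz":0},{"claw":1,"tx":-0.001,"ty":0,"tz":0.06,"rx":0,"ry":0,"rz":0},{"claw":1,"tx":-0.001,"ty":0,"tz":0.06,"rx":0,"ry":0,"rz":0}]'
python3 - <<'E'
from h import *
o=env.get_obs();print(o['time'],o['joint_pos'],o['qd'])
goto(WC-AX*.011,Rz(-AX,ex,177))
im2=env.camera('side');cv2.imwrite('pics/side2.png',im2[...,::-1])
im=env.camera('top');cv2.imwrite('pics/top2.png',im[...,::-1])
a=cv2.resize(im[170:270,330:480],None,fx=2.6,fy=2.6,interpolation=2);b=cv2.resize(im2[200:300,330:480],None,fx=2.6,fy=2.6,interpolation=2)
cv2.imwrite('pics/w2.png',np.hstack([a,b])[...,::-1])
E
```

```text
time: 6.1
eef_pos: [0.6443, -0.1951, 0.1209]
eef_rot: [[0.151, -0.986, -0.072], [-0.803, -0.165, 0.572], [-0.576, -0.029, -0.817]]
ft_force: [1.0, -0.0, -0.1]
gripper_width: 0.0876
6.1 [  -6.5239   62.6289   62.4061   82.8287  -68.5559  102.8731 -105.8101] [ 1.2777 -1.0724  2.3317 -2.0221  0.6664  1.5295 -0.8021]
t [ 0.0012 -0.0003  0.0279] r [0.024 0.047 0.015]
```

View pics/w2.png

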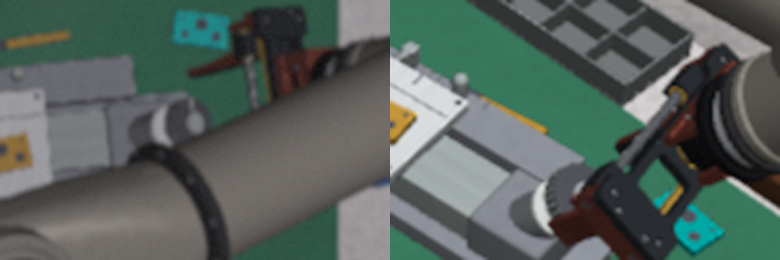

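The fingers straddle the wheel rim. Next I'll advance and grip.

```bash
python3 -m jog '[{"claw":1,"tx":0,"ty":0,"tz":0.015,"rx":0,"ry":0,"rz":0},{"claw":1,"tx":0.001,"ty":0,"tz":0.028,"rx":0,"ry":0,"rz":0},{"claw":1,"tx":0.001,"ty":0,"tz":0.028,"rx":0,"ry":0,"rz":0},{"claw":-1,"tx":0.001,"ty":0,"tz":0.028,"rx":0,"ry":0,"rz":0},{"claw":-1,"tx":0.001,"ty":0,"tz":0.028,"rx":0,"ry":0,"rz":0},{"claw":-1,"tx":0.001,"ty":0,"tz":0.028,"rx":0,"ry":0,"rz":0},{"claw":-1,"tx":0.001,"ty":0,"tz":0.028,"rx":0,"ry":0,"rz":0},{"claw":-1,"tx":0.001,"ty":0,"tz":0.028,"rx":0,"ry":0,"rz":0},{"claw":-1,"tx":0.001,"ty":0,"tz":0.028,"rx":0,"ry":0,"rz":0},{"claw":-1,"tx":0.001,"ty":0,"tz":0.028,"rx":0,"ry":0,"rz":0}]' 25
python3 - <<'E'
from h import *
o=env.get_obs();print(o['time'],o['joint_pos'],o['wrist_torque'])
goto(WC-AX*.011,Rz(-AX,ex,177))
E
```

```text
time: 7.2
eef_pos: [0.6422, -0.1832, 0.1]
eef_rot: [[0.15, -0.986, -0.069], [-0.806, -0.162, 0.57], [-0.573, -0.029, -0.819]]
ft_force: [-4.1, -1.4, 1.5]
gripper_width: 0.0531
7.2 [  -7.724    63.4432   61.8968   84.8199  -69.5319  101.0371 -105.0029] [-0.3912  0.8703  0.5802]
t [-0.001  -0.0011  0.0038] r [ 0.004  0.014 -0.003]
```

```bash
python3 -m jog '[{"claw":-1,"tx":0,"ty":0,"tz":0,"rx":0,"ry":0,"rz":-0.7},{"claw":-1,"tx":0,"ty":0,"tz":0,"rx":0,"ry":0,"rz":-1.9},{"claw":-1,"tx":0,"ty":0,"tz":0,"rx":0,"ry":0,"rz":-3.1},{"claw":-1,"tx":0,"ty":0,"tz":0,"rx":0,"ry":0,"rz":-4.3},{"claw":-1,"tx":0,"ty":0,"tz":0,"rx":0,"ry":0,"rz":-5.5},{"claw":-1,"tx":0,"ty":0,"tz":0,"rx":0,"ry":0,"rz":-6.7},{"claw":-1,"tx":0,"ty":0,"tz":0,"rx":0,"ry":0,"rz":-7.9},{"claw":-1,"tx":0,"ty":0,"tz":0,"rx":0,"ry":0,"rz":-9.1},{"claw":-1,"tx":0,"ty":0,"tz":0,"rx":0,"ry":0,"rz":-10.3},{"claw":-1,"tx":0,"ty":0,"tz":0,"rx":0,"ry":0,"rz":-11.5},{"claw":-1,"tx":0,"ty":0,"tz":0,"rx":0,"ry":0,"rz":-12.7},{"claw":-1,"tx":0,"ty":0,"tz":0,"rx":0,"ry":0,"rz":-13.9},{"claw":-1,"tx":0,"ty":0,"tz":0,"rx":0,"ry":0,"rz":-15.1},{"claw":-1,"tx":0,"ty":0,"tz":0,"rx":0,"ry":0,"rz":-16.3},{"claw":-1,"tx":0,"ty":0,"tz":0,"rx":0,"ry":0,"rz":-17.5},{"claw":-1,"tx":0,"ty":0,"tz":0,"rx":0,"ry":0,"rz":-18.7},{"claw":-1,"tx":0,"ty":0,"tz":0,"rx":0,"ry":0,"rz":-19.4},{"claw":-1,"tx":0,"ty":0,"tz":0,"rx":0,"ry":0,"rz":-20},{"claw":-1,"tx":0,"ty":0,"tz":0,"rx":0,"ry":0,"rz":-20},{"claw":-1,"tx":0,"ty":0,"tz":0,"rx":0,"ry":0,"rz":-20}]'
python3 - <<'E'
from h import *
o=env.get_obs();print(o['time'],o['joint_pos'],o['wrist_torque'])
goto(WC-AX*.011,Rz(-AX,ex,177))
E
```

```text
time: 9.2
eef_pos: [0.6436, -0.1804, 0.1018]
eef_rot: [[0.777, 0.626, -0.068], [0.544, -0.612, 0.574], [0.317, -0.483, -0.816]]
ft_force: [-3.7, 6.3, 8.7]
gripper_width: 0.0531
9.2 [ -0.11    53.7604  43.0144  84.1802 -57.3187  89.6711   7.8688] [1.1264 0.4593 0.2683]
t [-0.0018  0.0014  0.0037] r [-0.072  0.022 20.035]
```

```bash
python3 -m jog '[{"claw":-1,"tx":0,"ty":0,"tz":0,"rx":0,"ry":0,"rz":-0.7},{"claw":-1,"tx":0,"ty":0,"tz":0,"rx":0,"ry":0,"rz":-1.9},{"claw":-1,"tx":0,"ty":0,"tz":0,"rx":0,"ry":0,"rz":-3.1},{"claw":-1,"tx":0,"ty":0,"tz":0,"rx":0,"ry":0,"rz":-4.3},{"claw":-1,"tx":0,"ty":0,"tz":0,"rx":0,"ry":0,"rz":-5.5},{"claw":-1,"tx":0,"ty":0,"tz":0,"rx":0,"ry":0,"rz":-6.7},{"claw":-1,"tx":0,"ty":0,"tz":0,"rx":0,"ry":0,"rz":-7.9},{"claw":-1,"tx":0,"ty":0,"tz":0,"rx":0,"ry":0,"rz":-9.1},{"claw":-1,"tx":0,"ty":0,"tz":0,"rx":0,"ry":0,"rz":-10.3},{"claw":-1,"tx":0,"ty":0,"tz":0,"rx":0,"ry":0,"rz":-11.5},{"claw":-1,"tx":0,"ty":0,"tz":0,"rx":0,"ry":0,"rz":-12.7},{"claw":-1,"tx":0,"ty":0,"tz":0,"rx":0,"ry":0,"rz":-13.9},{"claw":-1,"tx":0,"ty":0,"tz":0,"rx":0,"ry":0,"rz":-14.6},{"claw":-1,"tx":0,"ty":0,"tz":0,"rx":0,"ry":0,"rz":-15},{"claw":-1,"tx":0,"ty":0,"tz":0,"rx":0,"ry":0,"rz":-15},{"claw":-1,"tx":0,"ty":0,"tz":0,"rx":0,"ry":0,"rz":-15}]'
python3 - <<'E'
from h import *
o=env.get_obs();print(o['time'],o['joint_pos'],o['wrist_torque'])
goto(WC-AX*.011,Rz(-AX,ex,177))
out=[]
for n in("top","side"):
    im=env.camera(n); cv2.imwrite(f'pics/{n}3.png',im[...,::-1])
    out.append(rectify(im,n,.075,np.array([.621,.008])+.0294*ey[:2]+.02*ex[:2],YAW,.07,.35))
cv2.imwrite('pics/r3.png',np.hstack(out)[...,::-1])
E
```

```text
time: 10.8
eef_pos: [0.6407, -0.1802, 0.102]
eef_rot: [[-0.624, 0.778, -0.074], [0.611, 0.544, 0.576], [0.488, 0.314, -0.814]]
ft_force: [-10.9, 5.4, 13.5]
gripper_width: 0.0535
10.8 [  9.3715  48.3445  25.3351  83.5377 -46.2252  82.1927  90.3947] [1.812  2.3305 1.5504]
t [-0.0034  0.0003  0.0036] r [  0.127  -0.015 -24.985]
```

View pics/r3.png

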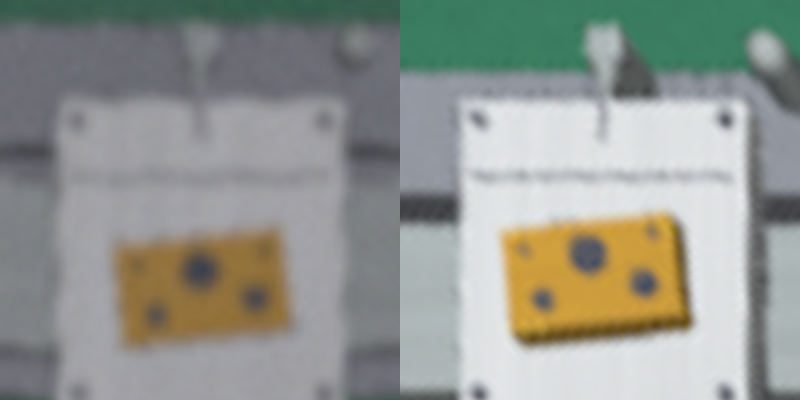

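The index is at px 200/603 and the pointer cone at 201/604, so they're close to opposite. The side view has parallax for the lower tip, so I'll check that with numbers.

```bash
python3 - <<'E'
from h import *
C=np.array([.621,.008])+.0294*ey[:2]+.055*ex[:2]
big=[]
for n in("top","side"):
    im=cv2.imread(f'pics/{n}3.png')
    for z in(.075,.071):
        r=rectify(im,n,z,C,YAW,.02,.1); big.append(r)
        g=cv2.cvtColor(r,cv2.COLOR_BGR2GRAY).astype(float)   # 400px, .1mm/px; up=+x ; row 200 = table far edge
        for name,a,b,s in(("idx",240,310,-1),("ledge 5-9mm",110,150,1),("3-5",145,170,1)):
            p=s*g[a:b,100:300].mean(0); p=cv2.GaussianBlur(p[None],(0,0),5)[0]; q=np.clip(p-np.percentile(p,75),0,None)
            print(n,z,name,'peak mm right',(np.argmax(p)+100-200)*.1,'centroid',((q*np.arange(200)).sum()/q.sum()-100)*.1)
cv2.imwrite('pics/b3.png',np.hstack([big[0],big[3]]))
E
```

```text
top 0.075 idx peak mm right -0.2 centroid -0.14352907937530832
top 0.075 ledge 5-9mm peak mm right 0.0 centroid -0.1044220428422932
top 0.075 3-5 peak mm right 0.30000000000000004 centroid 0.4156836493735909
top 0.071 idx peak mm right -0.2 centroid -0.15451628406894857
top 0.071 ledge 5-9mm peak mm right -0.1 centroid -0.07530472264200512
top 0.071 3-5 peak mm right 0.30000000000000004 centroid 0.5582488640402133
side 0.075 idx peak mm right 0.9 centroid 0.9313908113619604
side 0.075 ledge 5-9mm peak mm right 1.5 centroid 1.365993220720489
side 0.075 3-5 peak mm right 1.2000000000000002 centroid -0.42053247594351434
side 0.071 idx peak mm right -1.8 centroid -1.7917198894348574
side 0.071 ledge 5-9mm peak mm right -1.0 centroid -1.796821848431263
side 0.071 3-5 peak mm right -10.0 centroid -5.076244532860921
```

View pics/b3.png

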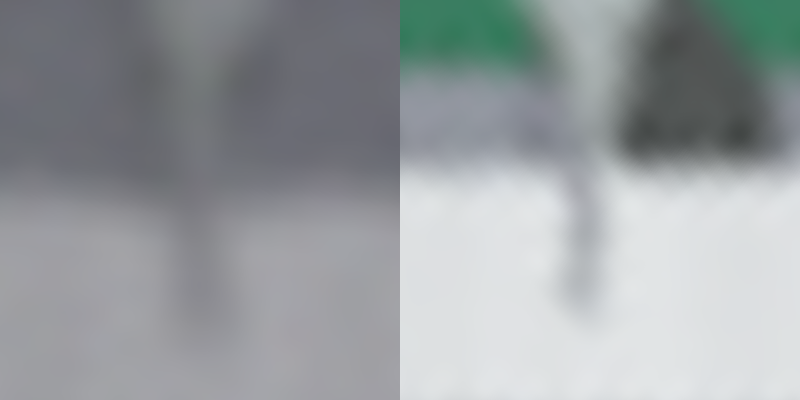

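Top says aligned (0.0–0.3 mm). Side suggests the table could go about 1 mm further left. I'll split the difference with +3° of wheel, then release and back off.

```bash
python3 -m jog '[{"claw":-1,"tx":0,"ty":0,"tz":0,"rx":0,"ry":0,"rz":-0.5},{"claw":-1,"tx":0,"ty":0,"tz":0,"rx":0,"ry":0,"rz":-0.6},{"claw":-1,"tx":0,"ty":0,"tz":0,"rx":0,"ry":0,"rz":-0.6},{"claw":-1,"tx":0,"ty":0,"tz":0,"rx":0,"ry":0,"rz":-0.6},{"claw":-1,"tx":0,"ty":0,"tz":0,"rx":0,"ry":0,"rz":-0.6},{"claw":-1,"tx":0,"ty":0,"tz":0,"rx":0,"ry":0,"rz":-0.6},{"claw":1,"tx":0,"ty":0,"tz":0,"rx":0,"ry":0,"rz":-0.6},{"claw":1,"tx":0,"ty":0,"tz":0,"rx":0,"ry":0,"rz":-0.6},{"claw":1,"tx":0,"ty":0,"tz":0,"rx":0,"ry":0,"rz":-0.6},{"claw":1,"tx":0,"ty":0,"tz":0,"rx":0,"ry":0,"rz":-0.6},{"claw":1,"tx":0,"ty":0,"tz":0,"rx":0,"ry":0,"rz":-0.6},{"claw":1,"tx":0,"ty":0,"tz":-0.02,"rx":0,"ry":0,"rz":-0.6},{"claw":1,"tx":0,"ty":0,"tz":-0.05,"rx":0,"ry":0,"rz":-0.6},{"claw":1,"tx":0,"ty":0,"tz":-0.09,"rx":0,"ry":0,"rz":-0.6},{"claw":1,"tx":0,"ty":0,"tz":-0.13,"rx":0,"ry":0,"rz":-0.6},{"claw":1,"tx":0,"ty":0,"tz":-0.16,"rx":0,"ry":0,"rz":-0.6},{"claw":1,"tx":0,"ty":0,"tz":-0.16,"rx":0,"ry":0,"rz":-0.6},{"claw":1,"tx":0,"ty":0,"tz":-0.16,"rx":0,"ry":0,"rz":-0.6}]'
python3 - <<'E'
from h import *
o=env.get_obs();print(o['time'],o['joint_pos'])
C0=np.array([.621,.008])+.0299*ey[:2]; R=[]
for n in("top","side"):
    im=env.camera(n); cv2.imwrite(f'pics/{n}4.png',im[...,::-1])
    r=rectify(im,n,.075,C0+.055*ex[:2],YAW,.02,.1); g=cv2.cvtColor(r,cv2.COLOR_RGB2GRAY).astype(float)
    for name,a,b,s in(("idx",240,310,-1),("cone",110,150,1)):
        p=s*g[a:b,100:300].mean(0); p=cv2.GaussianBlur(p[None],(0,0),5)[0]; print(n,name,(np.argmax(p)-100)*.1)
    r=rectify(im,n,.075,C0,YAW,.06,.1); g=cv2.cvtColor(r,cv2.COLOR_RGB2GRAY).astype(float)
    # scribed line rows: dark, expected row 600-280=320
    p=cv2.GaussianBlur(g[270:370,170:1030].mean(1)[None],(0,0),4)[0]; print(n,'line mm beyond centre',(600-270-np.argmin(p))*.1)
    for z in(.083,.075):
        c=blob(im,n,(10,120,60),(30,255,255),proj(n,[*(C0-.012*ex[:2]),.08]))
        X=np.array([plane(n,q[0],z)[:2] for q in c])-C0; S=np.float32(np.c_[X@ex[:2],X@ey[:2]]*1000)
        print(n,'plate stage mm rel table c, z',z,cv2.minAreaRect(S))
E
```

```text
time: 12.7
eef_pos: [0.6539, -0.2742, 0.2305]
eef_rot: [[-0.671, 0.738, -0.068], [0.581, 0.581, 0.57], [0.46, 0.343, -0.819]]
ft_force: [-0.7, 0.0, -0.3]
gripper_width: 0.0877
12.7 [ 15.9979  46.7195  27.4482  68.2551 -42.8145  97.3966  89.2004]
top idx -0.7000000000000001
top cone 0.6000000000000001
top line mm beyond centre 27.900000000000002
top plate stage mm rel table c, z 0.083 ((-11.626900672912598, -0.9862499237060547), (29.82748031616211, 53.815059661865234), 7.137502193450928)
top plate stage mm rel table c, z 0.075 ((-10.900602340698242, -0.8858680725097656), (30.020957946777344, 54.164127349853516), 7.1375017166137695)
side idx 0.30000000000000004
side cone 2.0
side line mm beyond centre 28.5
side plate stage mm rel table c, z 0.083 ((-13.663806915283203, -3.248004913330078), (38.696834564208984, 61.20594024658203), 5.381068229675293)
side plate stage mm rel table c, z 0.075 ((-7.707904815673828, 1.6946029663085938), (39.02595520019531, 61.72648620605469), 5.381087779998779)
```

The index moved about 1 mm (stored windup). To settle the parallax question I'll compare the index with the pointer block's top face, which is at nearly the same height, in averaged frames.

```bash
python3 - <<'E'
from h import *
C0=np.array([.621,.008])+.0299*ey[:2]; R=[]
for n in("top","side"):
    im=np.mean([env.camera(n).astype(float) for _ in range(10)],0).astype(np.uint8); cv2.imwrite(f'pics/{n}5.png',im[...,::-1])
    r=rectify(im,n,.0745,C0+.063*ex[:2],YAW,.02,.1)
    R.append(cv2.normalize(r,None,0,255,cv2.NORM_MINMAX))
o=np.hstack(R)[...,::-1].copy()
for k in range(0,800,50): cv2.line(o,(k,0),(k,4),(0,0,255),1)
cv2.imwrite('pics/b5.png',o)
E
```

```text
(no output)
```

View pics/b5.png

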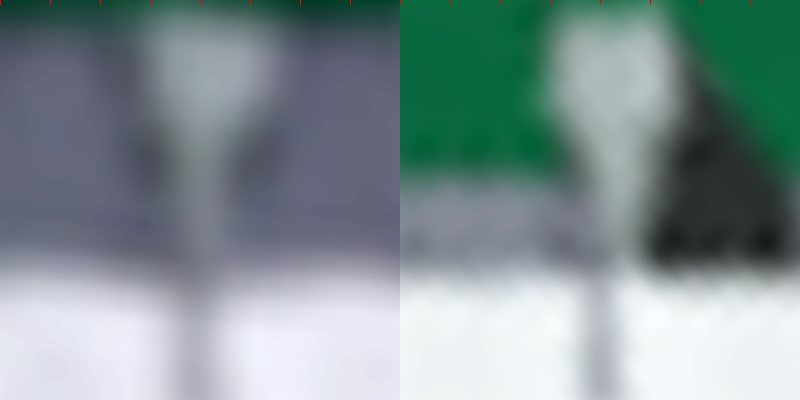

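Both views now agree that the index is about 1.2–1.5 mm too far left. That's inside tolerance but thin. I'll regrip and turn back about 8°.

```bash
python3 - <<'E'
from h import *
W=WC+np.array([-.001,.001,.0008])
goto(W-AX*.009,Rz(-AX,ex,-36.6))
E
```

```text
t [0.0022 0.0009 0.1614] r [ 0.01  -0.01   0.006]
```

```bash
python3 -m jog '[{"claw":1,"tx":0.002,"ty":0.001,"tz":0.04,"rx":0,"ry":0,"rz":0},{"claw":1,"tx":0.002,"ty":0.001,"tz":0.08,"rx":0,"ry":0,"rz":0},{"claw":1,"tx":0.002,"ty":0.001,"tz":0.12,"rx":0,"ry":0,"rz":0},{"claw":1,"tx":0.002,"ty":0.001,"tz":0.145,"rx":0,"ry":0,"rz":0},{"claw":1,"tx":0.002,"ty":0.001,"tz":0.161,"rx":0,"ry":0,"rz":0},{"claw":1,"tx":0.002,"ty":0.001,"tz":0.161,"rx":0,"ry":0,"rz":0},{"claw":1,"tx":0.002,"ty":0.001,"tz":0.161,"rx":0,"ry":0,"rz":0},{"claw":-1,"tx":0.002,"ty":0.001,"tz":0.161,"rx":0,"ry":0,"rz":0},{"claw":-1,"tx":0.002,"ty":0.001,"tz":0.161,"rx":0,"ry":0,"rz":0},{"claw":-1,"tx":0.002,"ty":0.001,"tz":0.161,"rx":0,"ry":0,"rz":0},{"claw":-1,"tx":0.002,"ty":0.001,"tz":0.161,"rx":0,"ry":0,"rz":0},{"claw":-1,"tx":0.002,"ty":0.001,"tz":0.161,"rx":0,"ry":0,"rz":0},{"claw":-1,"tx":0.002,"ty":0.001,"tz":0.161,"rx":0,"ry":0,"rz":0.6},{"claw":-1,"tx":0.002,"ty":0.001,"tz":0.161,"rx":0,"ry":0,"rz":1.2},{"claw":-1,"tx":0.002,"ty":0.001,"tz":0.161,"rx":0,"ry":0,"rz":1.4},{"claw":-1,"tx":0.002,"ty":0.001,"tz":0.161,"rx":0,"ry":0,"rz":1.4},{"claw":-1,"tx":0.002,"ty":0.001,"tz":0.161,"rx":0,"ry":0,"rz":1.4},{"claw":-1,"tx":0.002,"ty":0.001,"tz":0.161,"rx":0,"ry":0,"rz":1.4}]' 15
cat >> h.py <<'E'
C0=np.array([.621,.008])+.0299*ey[:2]
def meas(k=4,tag='m'):
    for n in("top","side"):
        im=np.mean([env.camera(n).astype(float) for _ in range(k)],0).astype(np.uint8); cv2.imwrite(f'pics/{n}{tag}.png',im[...,::-1])
        r=rectify(im,n,.075,C0+.055*ex[:2],YAW,.02,.1); g=cv2.cvtColor(r,cv2.COLOR_RGB2GRAY).astype(float)
        p=-g[240:310,100:300].mean(0); p=cv2.GaussianBlur(p[None],(0,0),5)[0]; print(n,'idx',(np.argmax(p)-100)*.1)
E
python3 - <<'E'
from h import *
o=env.get_obs();print(o['wrist_torque'])
meas(2)
E
```

```text
time: 15.6
eef_pos: [0.6419, -0.181, 0.1003]
eef_rot: [[-0.557, 0.828, -0.069], [0.66, 0.491, 0.569], [0.505, 0.272, -0.819]]
ft_force: [-1.7, -2.3, 2.2]
gripper_width: 0.0537
[-0.8494  0.3584  0.2591]
top idx 1.8
side idx 1.8
```

```bash
python3 -m jog '[{"claw":-1,"tx":0,"ty":0,"tz":0,"rx":0,"ry":0,"rz":-0.2},{"claw":-1,"tx":0,"ty":0,"tz":0,"rx":0,"ry":0,"rz":-0.4},{"claw":-1,"tx":0,"ty":0,"tz":0,"rx":0,"ry":0,"rz":-0.4},{"claw":-1,"tx":0,"ty":0,"tz":0,"rx":0,"ry":0,"rz":-0.4},{"claw":0.9,"tx":0,"ty":0,"tz":0,"rx":0,"ry":0,"rz":-0.4},{"claw":1,"tx":0,"ty":0,"tz":0,"rx":0,"ry":0,"rz":-0.4},{"claw":1,"tx":0,"ty":0,"tz":0,"rx":0,"ry":0,"rz":-0.4},{"claw":1,"tx":0,"ty":0,"tz":0,"rx":0,"ry":0,"rz":-0.4},{"claw":1,"tx":0,"ty":0,"tz":-0.03,"rx":0,"ry":0,"rz":-0.4},{"claw":1,"tx":0,"ty":0,"tz":-0.07,"rx":0,"ry":0,"rz":-0.4},{"claw":1,"tx":0,"ty":0,"tz":-0.11,"rx":0,"ry":0,"rz":-0.4},{"claw":1,"tx":0,"ty":0,"tz":-0.15,"rx":0,"ry":0,"rz":-0.4},{"claw":1,"tx":0,"ty":0,"tz":-0.18,"rx":0,"ry":0,"rz":-0.4},{"claw":1,"tx":0,"ty":0,"tz":-0.18,"rx":0,"ry":0,"rz":-0.4}]'
python3 - <<'E'
from h import *
meas(10,'6')
R=[]
for n in("top","side"):
    r=rectify(cv2.imread(f'pics/{n}6.png'),n,.0745,C0+.063*ex[:2],YAW,.02,.1); g=cv2.cvtColor(r,cv2.COLOR_BGR2GRAY).astype(float)
    R.append(cv2.normalize(r,None,0,255,cv2.NORM_MINMAX))
cv2.imwrite('pics/b6.png',np.hstack(R))
E
```

```text
time: 17.2
eef_pos: [0.655, -0.2869, 0.2512]
eef_rot: [[-0.591, 0.804, -0.063], [0.642, 0.517, 0.566], [0.488, 0.294, -0.822]]
ft_force: [-0.1, -0.0, -0.2]
gripper_width: 0.0876
top idx 1.3
side idx 1.7000000000000002
```

View pics/b6.png

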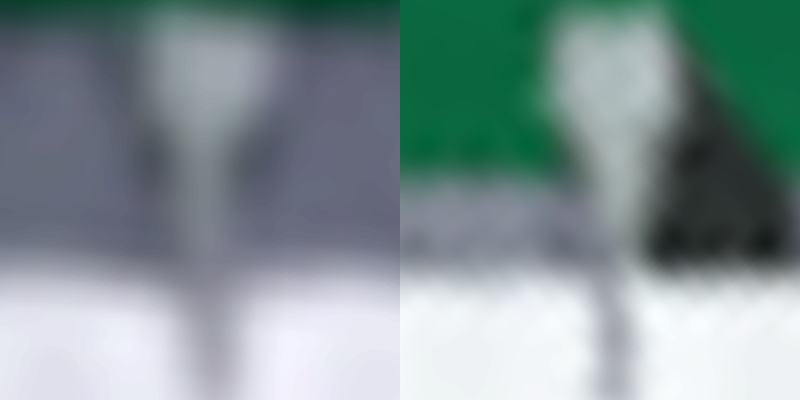

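The index is now at px 212/613, against the pointer block's centre at 210/612 and the cone at about 208. They're aligned within about 0.5 mm in both views. Now the plate.

```bash
cat >> h.py <<'E'
def plate(n,im,vmin):
    # top-face corners in stage mm about C0, top face z=.083
    c=blob(im,n,(10,110,vmin),(30,255,255),proj(n,[*C0,.08]))
    X=np.array([plane(n,q[0],.083)[:2] for q in c])-C0; S=np.float32(np.c_[X@ex[:2],X@ey[:2]]*1000)
    (a,b),wh,t=cv2.minAreaRect(S); return np.round([a,b,*wh,t],2)
def line(n,im):
    r=rectify(im,n,.075,C0,YAW,.06,.1); g=cv2.cvtColor(r,cv2.COLOR_RGB2GRAY).astype(float)
    out=[]
    for a,b in((200,450),(480,720),(750,1000)):
        p=cv2.GaussianBlur(g[270:370,a:b].mean(1)[None],(0,0),4)[0]; out.append((330-np.argmin(p))*.1)
    return np.round(out,1)
E
python3 - <<'E'
from h import *
for n in("top","side"):
    im=cv2.imread(f'pics/{n}6.png')[...,::-1].copy()
    h=cv2.cvtColor(im,cv2.COLOR_RGB2HSV)
    for v in(60,90,110,130,150): 
        try: print(n,v,plate(n,im,v))
        except Exception as e: print(n,v,'none')
    print('line',line(n,im))
o=env.get_obs();print(o['time'],o['joint_pos'])
E
```

```text
top 60 [-11.61  -1.49  30.44  54.8    5.91]
top 90 [-11.61  -1.49  30.44  54.8    5.91]
top 110 [-11.61  -1.49  30.44  54.8    5.91]
top 130 [-11.61  -1.49  30.44  54.8    5.91]
top 150 [-120.3    86.48   50.25   37.25   21.56]
line [27.9 27.8 27.9]
side 60 [-13.56  -4.3   38.7   60.13   5.38]
side 90 [-13.56  -4.3   38.7   60.13   5.38]
side 110 [-12.35  -4.19  36.24  60.12   5.34]
side 130 [-12.05  -3.49  36.11  59.52   6.94]
side 150 [-11.82  -3.25  35.01  58.34   5.32]
line [28.4 28.4 28.5]
18.2 [ 16.1398  46.8834  28.9156  66.1947 -43.4193  99.7823  82.9982]
```

```bash
cat >> h.py <<'E'
def st(x,y,z): return np.array([*(C0+x/1000*ex[:2]+y/1000*ey[:2]),z])
def dn(deg): a=YAW+np.radians(deg); return Rz(-ez,np.array([np.cos(a),np.sin(a),0]))
E
python3 - <<'E'
from h import *
goto(st(-12,-2.5,.19),dn(5.6))
E
```

```text
t [0.2026 0.1079 0.2311] r [ 1.832 -5.592  4.04 ]
```

```bash
python3 -m jog '[{"claw":0.3,"tx":0.05,"ty":0.03,"tz":0.03,"rx":1.83,"ry":-5.59,"rz":4.04},{"claw":0.3,"tx":0.2026,"ty":0.1079,"tz":0.2311,"rx":1.832,"ry":-5.592,"rz":4.04},{"claw":0.3,"tx":0.2026,"ty":0.1079,"tz":0.2311,"rx":1.832,"ry":-5.592,"rz":4.04},{"claw":0.3,"tx":0.2026,"ty":0.1079,"tz":0.2311,"rx":1.832,"ry":-5.592,"rz":4.04},{"claw":0.3,"tx":0.2026,"ty":0.1079,"tz":0.2311,"rx":1.832,"ry":-5.592,"rz":4.04},{"claw":0.3,"tx":0.2026,"ty":0.1079,"tz":0.2311,"rx":1.832,"ry":-5.592,"rz":4.04},{"claw":0.3,"tx":0.2026,"ty":0.1079,"tz":0.2311,"rx":1.832,"ry":-5.592,"rz":4.04},{"claw":0.3,"tx":0.2026,"ty":0.1079,"tz":0.2311,"rx":1.832,"ry":-5.592,"rz":4.04},{"claw":0.3,"tx":0.2026,"ty":0.1079,"tz":0.2311,"rx":1.832,"ry":-5.592,"rz":4.04},{"claw":0.3,"tx":0.2026,"ty":0.1079,"tz":0.2311,"rx":1.832,"ry":-5.592,"rz":4.04},{"claw":0.3,"tx":0.2026,"ty":0.1079,"tz":0.2311,"rx":1.832,"ry":-5.592,"rz":4.04},{"claw":0.3,"tx":0.2026,"ty":0.1079,"tz":0.2311,"rx":1.832,"ry":-5.592,"rz":4.04},{"claw":0.3,"tx":0.2026,"ty":0.1079,"tz":0.2311,"rx":1.832,"ry":-5.592,"rz":4.04}]'
python3 - <<'E'
from h import *
o=env.get_obs();print(o['joint_pos'],o['qd'])
goto(st(-12,-2.5,.078),dn(5.6))
E
```

```text
time: 19.5
eef_pos: [0.606, 0.0325, 0.1902]
eef_rot: [[-0.214, 0.977, 0.0], [0.977, 0.214, -0.0], [-0.0, 0.0, -1.0]]
ft_force: [-0.8, 0.5, -0.3]
gripper_width: 0.0574
[-42.1465  28.689   45.7455 102.9677 -23.7997  58.4231  25.2341] [-0.3908  0.0907 -0.2144  0.1049 -0.0386 -0.0861 -0.0874]
t [0.0013 0.     0.1122] r [ 0.003  0.001 -0.019]
```

```bash
python3 -m jog '[{"claw":0.3,"tx":0.001,"ty":0,"tz":0.04,"rx":0,"ry":0,"rz":0},{"claw":0.3,"tx":0.001,"ty":0,"tz":0.08,"rx":0,"ry":0,"rz":0},{"claw":0.3,"tx":0.001,"ty":0,"tz":0.1,"rx":0,"ry":0,"rz":0},{"claw":0.3,"tx":0.001,"ty":0,"tz":0.105,"rx":0,"ry":0,"rz":0},{"claw":0.3,"tx":0.001,"ty":0,"tz":0.109,"rx":0,"ry":0,"rz":0},{"claw":0.3,"tx":0.001,"ty":0,"tz":0.112,"rx":0,"ry":0,"rz":0},{"claw":0.3,"tx":0.001,"ty":0,"tz":0.112,"rx":0,"ry":0,"rz":0},{"claw":0.3,"tx":0.001,"ty":0,"tz":0.112,"rx":0,"ry":0,"rz":0}]'
```

```text
time: 20.3
eef_pos: [0.6063, 0.0348, 0.079]
eef_rot: [[-0.216, 0.976, 0.002], [0.976, 0.216, 0.0], [0.0, 0.002, -1.0]]
ft_force: [0.4, -0.5, 0.7]
gripper_width: 0.057
```

```bash
python3 -m jog '[{"claw":0.0,"tx":0,"ty":0,"tz":0,"rx":0,"ry":0,"rz":0},{"claw":-0.1,"tx":0,"ty":0,"tz":0,"rx":0,"ry":0,"rz":0},{"claw":-0.2,"tx":0,"ty":0,"tz":0,"rx":0,"ry":0,"rz":0},{"claw":-0.3,"tx":0,"ty":0,"tz":0,"rx":0,"ry":0,"rz":0},{"claw":-0.3,"tx":0,"ty":0,"tz":0,"rx":0,"ry":0,"rz":0},{"claw":-0.3,"tx":0,"ty":0,"tz":0,"rx":0,"ry":0,"rz":0}]' 5
python3 - <<'E'
from h import *
o=env.get_obs();print(o['wrist_torque'])
goto(st(10,-2.5,.078),dn(0))
E
```

```text
time: 20.9
eef_pos: [0.6055, 0.0349, 0.0782]
eef_rot: [[-0.217, 0.976, -0.0], [0.976, 0.217, 0.0], [0.0, -0.0, -1.0]]
ft_force: [-1.1, 0.5, 2.9]
gripper_width: 0.0358
[0.0177 0.3784 0.0676]
t [-0.0033  0.0219  0.0002] r [-0.001 -0.002  0.934]
```

Gripped at 35.8 mm, which is right for a 36 mm plate. Next I'll slide it 22 mm and square it, slowly.

```bash
python3 -m jog '[{"claw":-0.3,"tx":0,"ty":0.002,"tz":0,"rx":0,"ry":0,"rz":0.1},{"claw":-0.3,"tx":-0.001,"ty":0.005,"tz":0,"rx":0,"ry":0,"rz":0.25},{"claw":-0.3,"tx":-0.001,"ty":0.008,"tz":0,"rx":0,"ry":0,"rz":0.4},{"claw":-0.3,"tx":-0.002,"ty":0.011,"tz":0,"rx":0,"ry":0,"rz":0.55},{"claw":-0.3,"tx":-0.002,"ty":0.014,"tz":0,"rx":0,"ry":0,"rz":0.7},{"claw":-0.3,"tx":-0.003,"ty":0.017,"tz":0,"rx":0,"ry":0,"rz":0.85},{"claw":-0.3,"tx":-0.003,"ty":0.019,"tz":0,"rx":0,"ry":0,"rz":0.93},{"claw":-0.3,"tx":-0.003,"ty":0.021,"tz":0,"rx":0,"ry":0,"rz":0.93},{"claw":-0.3,"tx":-0.003,"ty":0.022,"tz":0,"rx":0,"ry":0,"rz":0.93},{"claw":-0.3,"tx":-0.003,"ty":0.022,"tz":0,"rx":0,"ry":0,"rz":0.93},{"claw":-0.3,"tx":-0.003,"ty":0.022,"tz":0,"rx":0,"ry":0,"rz":0.93},{"claw":-0.3,"tx":-0.003,"ty":0.022,"tz":0,"rx":0,"ry":0,"rz":0.93},{"claw":-0.3,"tx":-0.003,"ty":0.022,"tz":0,"rx":0,"ry":0,"rz":0.93}]'
python3 - <<'E'
from h import *
goto(st(10,-2.5,.078),dn(0))
for n in("top","side"):
    im=np.mean([env.camera(n).astype(float) for _ in range(3)],0).astype(np.uint8); cv2.imwrite(f'pics/{n}7.png',im[...,::-1])
    print(n,[plate(n,im,v) for v in(90,125)],line(n,im))
E
```

```text
time: 22.2
eef_pos: [0.628, 0.0363, 0.0781]
eef_rot: [[-0.12, 0.993, 0.0], [0.993, 0.12, -0.0], [-0.0, 0.0, -1.0]]
ft_force: [-1.2, -0.5, 5.5]
gripper_width: 0.036
t [ 0.0001 -0.0003  0.0001] r [ 0.004  0.004 -0.   ]
top [array([254.5 , 663.13, 358.86, 355.86,  83.14]), array([198.66, 686.28,  68.76,  61.03,  84.53])] [33.  23.1 33. ]
side [array([ 10.88, -11.57,  48.64,  39.99,  89.94]), array([ 12.23, -10.53,  46.91,  36.  ,  89.2 ])] [23.1 23.1 29. ]
```

```bash
python3 -m jog '[{"claw":-0.1,"tx":0,"ty":0,"tz":0,"rx":0,"ry":0,"rz":0},{"claw":0.1,"tx":0,"ty":0,"tz":0,"rx":0,"ry":0,"rz":0},{"claw":0.2,"tx":0,"ty":0,"tz":0,"rx":0,"ry":0,"rz":0},{"claw":0.2,"tx":0,"ty":0,"tz":0,"rx":0,"ry":0,"rz":0},{"claw":0.2,"tx":0,"ty":0,"tz":-0.01,"rx":0,"ry":0,"rz":0},{"claw":0.2,"tx":0,"ty":0,"tz":-0.05,"rx":0,"ry":0,"rz":0},{"claw":0.2,"tx":0,"ty":0,"tz":-0.1,"rx":0,"ry":0,"rz":0},{"claw":0.2,"tx":0,"ty":0,"tz":-0.15,"rx":0,"ry":0,"rz":0},{"claw":0.2,"tx":-0.05,"ty":0,"tz":-0.17,"rx":0,"ry":0,"rz":0},{"claw":0.2,"tx":-0.28,"ty":0,"tz":-0.17,"rx":0,"ry":0,"rz":0},{"claw":0.2,"tx":-0.28,"ty":0,"tz":-0.17,"rx":0,"ry":0,"rz":0},{"claw":0.2,"tx":-0.28,"ty":0,"tz":-0.17,"rx":0,"ry":0,"rz":0},{"claw":0.2,"tx":-0.28,"ty":0,"tz":-0.17,"rx":0,"ry":0,"rz":0},{"claw":0.2,"tx":-0.28,"ty":0,"tz":-0.17,"rx":0,"ry":0,"rz":0},{"claw":0.2,"tx":-0.28,"ty":0,"tz":-0.17,"rx":0,"ry":0,"rz":0},{"claw":0.2,"tx":-0.28,"ty":0,"tz":-0.17,"rx":0,"ry":0,"rz":0}]'
python3 - <<'E'
from h import *
R=[];o=env.get_obs();print(o['eef_pos'])
meas(8,'8')
for n in("top","side"):
    im=cv2.imread(f'pics/{n}8.png')[...,::-1].copy()
    print(n,[plate(n,im,v) for v in(60,90,110,125)],line(n,im))
    r=rectify(im,n,.075,C0+.025*ex[:2],YAW,.05,.25); R.append(cv2.normalize(r,None,0,255,cv2.NORM_MINMAX))
cv2.imwrite('pics/r8.png',np.hstack(R)[...,::-1])
E
```

```text
time: 24.1
eef_pos: [0.6611, -0.2423, 0.2484]
eef_rot: [[-0.118, 0.993, 0.0], [0.993, 0.118, -0.0], [-0.0, 0.0, -1.0]]
ft_force: [-0.3, 0.4, -1.3]
gripper_width: 0.0529
[ 0.6611 -0.2423  0.2484]
top idx 1.2000000000000002
side idx 1.7000000000000002
top [array([12.06, -2.99, 30.43, 54.86,  0.28]), array([12.06, -2.99, 30.43, 54.86,  0.28]), array([12.06, -2.99, 30.43, 54.86,  0.28]), array([12.06, -2.99, 30.43, 54.86,  0.28])] [26.2 23.1 25.5]
side [array([10.08, -5.41, 60.95, 38.38, 89.94]), array([10.08, -5.41, 60.95, 38.38, 89.94]), array([10.3 , -5.5 , 61.25, 38.06, 89.22]), array([11.49, -4.5 , 35.55, 59.52,  0.89])] [28.  25.6 29.1]
```

View pics/r8.png

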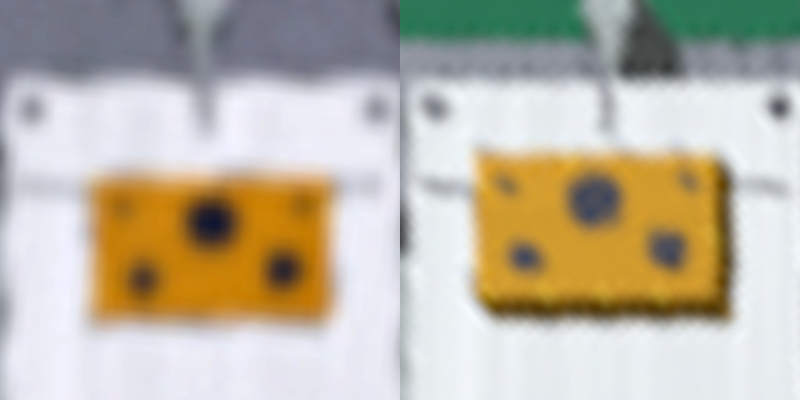

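The plate is square and on or slightly past the line. Its far edge is at row 177 against the line at about 186 in the top view, before correcting for its 8 mm height. I'll measure the edge with sub-pixel profiles.

```bash
cat >> h.py <<'E'
def edges(n,im):
    S=lambda z:rectify(im,n,z,C0+.012*ex[:2],YAW,.05,.1)   # 1000px, row=500-(x-12)*10
    s=cv2.cvtColor(S(.083),cv2.COLOR_RGB2Lab)[...,2].astype(float)-128
    out=[]
    for a,b in((300,400),(400,500),(500,600),(600,700)):   # far edge by columns (y)
        p=s[:,a:b].mean(1); t=p[350:400].mean()*.5; i=np.where(p>t)[0]; i=i[(i>200)&(i<800)]; out.append(12+(500-i.min())/10)
    p=s[350:620,:].mean(0); i=np.where(p>p[400:600].mean()*.5)[0]; sides=(500-i.min())/10,(500-i.max())/10
    g=cv2.cvtColor(S(.075),cv2.COLOR_RGB2GRAY).astype(float); L=[]
    for a,b in((80,170),(830,900)):
        p=cv2.GaussianBlur(g[300:400,a:b].mean(1)[None],(0,0),4)[0]; L.append(12+(200-np.argmin(p))/10)
    print(n,'far edge x',np.round(out,2),'sides',sides,'line L,R',np.round(L,2))
E
python3 - <<'E'
from h import *
for n in("top","side"): edges(n,cv2.imread(f'pics/{n}8.png')[...,::-1].copy())
E
```

```text
top far edge x [29.1 29.2 29.9 28.9] sides (np.float64(26.4), np.float64(-32.3)) line L,R [28.  28.1]
side far edge x [29.8 30.1 31.  29.5] sides (np.float64(26.2), np.float64(-36.2)) line L,R [28.1 28.8]
```

Both views put the edge about 1.1 mm past the line, inside tolerance but off centre. I'll repeat the same grip with the target 1.1 mm nearer.

```bash
python3 - <<'E'
from h import *
goto(st(10.3,-2.5,.2484),dn(0)); goto(st(10.3,-2.5,.078),dn(0))
E
python3 -m jog '[{"claw":0.2,"tx":0.28,"ty":0,"tz":0,"rx":0,"ry":0,"rz":0},{"claw":0.2,"tx":0.28,"ty":0,"tz":0,"rx":0,"ry":0,"rz":0},{"claw":0.2,"tx":0.28,"ty":0,"tz":0,"rx":0,"ry":0,"rz":0},{"claw":0.2,"tx":0.28,"ty":0,"tz":0,"rx":0,"ry":0,"rz":0},{"claw":0.2,"tx":0.28,"ty":0,"tz":0,"rx":0,"ry":0,"rz":0},{"claw":0.2,"tx":0.28,"ty":0,"tz":0,"rx":0,"ry":0,"rz":0},{"claw":0.2,"tx":0.28,"ty":0,"tz":0.05,"rx":0,"ry":0,"rz":0},{"claw":0.2,"tx":0.28,"ty":0,"tz":0.1,"rx":0,"ry":0,"rz":0},{"claw":0.2,"tx":0.28,"ty":0,"tz":0.13,"rx":0,"ry":0,"rz":0},{"claw":0.2,"tx":0.28,"ty":0,"tz":0.13,"rx":0,"ry":0,"rz":0},{"claw":0.2,"tx":0.28,"ty":0,"tz":0.13,"rx":0,"ry":0,"rz":0}]'
python3 - <<'E'
from h import *
goto(st(10.3,-2.5,.078),dn(0))
E
```

```text
t [ 0.2798  0.0002 -0.0004] r [-0.    -0.     0.003]
t [0.2798 0.0002 0.17  ] r [-0.    -0.     0.003]
time: 26.0
eef_pos: [0.6282, 0.0361, 0.1187]
eef_rot: [[-0.12, 0.993, 0.0], [0.993, 0.12, -0.001], [-0.001, 0.0, -1.0]]
ft_force: [-0.0, 0.5, -0.2]
gripper_width: 0.0529
t [ 0.0004 -0.0002  0.0407] r [ 0.002  0.006 -0.001]
```

```bash
python3 -m jog '[{"claw":0.2,"tx":0,"ty":0,"tz":0.02,"rx":0,"ry":0,"rz":0},{"claw":0.2,"tx":0,"ty":0,"tz":0.035,"rx":0,"ry":0,"rz":0},{"claw":0.2,"tx":0,"ty":0,"tz":0.0405,"rx":0,"ry":0,"rz":0},{"claw":0.2,"tx":0,"ty":0,"tz":0.0405,"rx":0,"ry":0,"rz":0},{"claw":0.0,"tx":0,"ty":0,"tz":0.0405,"rx":0,"ry":0,"rz":0},{"claw":-0.1,"tx":0,"ty":0,"tz":0.0405,"rx":0,"ry":0,"rz":0},{"claw":-0.2,"tx":0,"ty":0,"tz":0.0405,"rx":0,"ry":0,"rz":0},{"claw":-0.3,"tx":0,"ty":0,"tz":0.0405,"rx":0,"ry":0,"rz":0},{"claw":-0.3,"tx":0,"ty":0,"tz":0.0405,"rx":0,"ry":0,"rz":0},{"claw":-0.3,"tx":0,"ty":-0.0005,"tz":0.0405,"rx":0,"ry":0,"rz":0},{"claw":-0.3,"tx":0,"ty":-0.0012,"tz":0.0405,"rx":0,"ry":0,"rz":0},{"claw":-0.3,"tx":0,"ty":-0.0012,"tz":0.0405,"rx":0,"ry":0,"rz":0},{"claw":-0.3,"tx":0,"ty":-0.0012,"tz":0.0405,"rx":0,"ry":0,"rz":0},{"claw":-0.3,"tx":0,"ty":-0.0012,"tz":0.0405,"rx":0,"ry":0,"rz":0}]' 5
python3 -m jog '[{"claw":-0.1,"tx":0,"ty":0,"tz":0,"rx":0,"ry":0,"rz":0},{"claw":0.1,"tx":0,"ty":0,"tz":0,"rx":0,"ry":0,"rz":0},{"claw":0.2,"tx":0,"ty":0,"tz":0,"rx":0,"ry":0,"rz":0},{"claw":0.2,"tx":0,"ty":0,"tz":0,"rx":0,"ry":0,"rz":0},{"claw":0.2,"tx":0,"ty":0,"tz":-0.01,"rx":0,"ry":0,"rz":0},{"claw":0.2,"tx":0,"ty":0,"tz":-0.05,"rx":0,"ry":0,"rz":0},{"claw":0.2,"tx":0,"ty":0,"tz":-0.1,"rx":0,"ry":0,"rz":0},{"claw":0.2,"tx":0,"ty":0,"tz":-0.15,"rx":0,"ry":0,"rz":0},{"claw":0.2,"tx":-0.05,"ty":0,"tz":-0.17,"rx":0,"ry":0,"rz":0},{"claw":0.2,"tx":-0.28,"ty":0,"tz":-0.17,"rx":0,"ry":0,"rz":0},{"claw":0.2,"tx":-0.28,"ty":0,"tz":-0.17,"rx":0,"ry":0,"rz":0},{"claw":0.2,"tx":-0.28,"ty":0,"tz":-0.17,"rx":0,"ry":0,"rz":0},{"claw":0.2,"tx":-0.28,"ty":0,"tz":-0.17,"rx":0,"ry":0,"rz":0},{"claw":0.2,"tx":-0.28,"ty":0,"tz":-0.17,"rx":0,"ry":0,"rz":0},{"claw":0.2,"tx":-0.28,"ty":0,"tz":-0.17,"rx":0,"ry":0,"rz":0},{"claw":0.2,"tx":-0.28,"ty":0,"tz":-0.17,"rx":0,"ry":0,"rz":0},{"claw":0.2,"tx":-0.28,"ty":0,"tz":-0.17,"rx":0,"ry":0,"rz":0}]'
python3 - <<'E'
from h import *
meas(8,'9')
for n in("top","side"):
    im=cv2.imread(f'pics/{n}9.png')[...,::-1].copy(); edges(n,im); print(plate(n,im,125))
E
```

```text
time: 27.4
eef_pos: [0.6275, 0.0365, 0.078]
eef_rot: [[-0.121, 0.993, 0.002], [0.993, 0.121, 0.0], [-0.0, 0.002, -1.0]]
ft_force: [2.3, -0.3, 5.3]
gripper_width: 0.0361
time: 29.1
eef_pos: [0.6606, -0.2397, 0.2476]
eef_rot: [[-0.122, 0.992, -0.0], [0.992, 0.122, 0.001], [0.001, 0.0, -1.0]]
ft_force: [0.4, -0.4, -0.3]
gripper_width: 0.0524
top idx 1.3
side idx 1.7000000000000002
top far edge x [28.5 28.7 29.4 28.3] sides (np.float64(26.4), np.float64(-32.2)) line L,R [28.  28.1]
[11.52 -3.   30.43 54.86  0.29]
side far edge x [29.4 29.3 30.3 29.1] sides (np.float64(26.3), np.float64(-36.2)) line L,R [28.1 28.7]
[10.96 -4.53 59.16 35.46 89.89]
```

The edge now reads +0.5 mm (top) and +0.9 mm (side) from the line, and square. The index hasn't moved and the arm is clear, so I'm handing in.

```bash
python3 -c "
from station import env
print(env.close_job(),env.get_obs()['time'])"
```

```text
the job is handed in; nothing more can be done
the job is handed in; nothing more can be done
```

I cranked the handwheel about +3.7 rad, which moved the table about 29 mm to the left. My first release left the index about 1.2 mm past the pointer, so I regripped the wheel and turned it back a little. I then gripped the brass plate across its width and slid it along the table to the scribed line without raising the gripper. I pulled it back slightly with a second grip, let go and moved clear. I handed in at about 30 s, and no verdict was reported.

Last checks before hand-in:
- **Index line:** it was opposite the pointer within about 0.5 mm in both views. That was judged after the final wheel release, and the index had not moved when I re-measured it at the end.
- **Plate edge:** the far edge is past the line, by about 0.5 mm in the top view and 0.9 mm in the side view. The limit is 2 mm.
- **Squareness:** the plate is within about 0.3° of square to the line, and the limit is about 3.4°. It sits about 3 mm off the line's middle.
- **Arm:** it was clear of everything, with forces near zero.
- **Disagreement:** the two cameras differ by 0.5–1 mm throughout, and an early side-view reading of the pointer was off because the tip is lower than the table. That reading led to the overshoot I then corrected.
- **Not checked:** I did not re-measure the bystanders at the end. No stray contact showed in the force readings I looked at.

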